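# Turn the tube carousel until its key drops home

### The arm

A 6-joint arm with a two-finger parallel gripper is mounted at the origin on a cart in front of the work surface, level with it; the furniture and walls round the work are solid. World frame = base frame: x ahead of the robot, y to its left, z up, the work surface at z = 0. Lengths are in m, angles in degrees, forces in N, time in s.
With the tool pointing down it reaches from about 0.425 to 0.95 m from the base axis. Payload 3.5 kg.
Tool frame: the origin (TCP) lies midway between the tips of the shut fingers; the grasp point (between the pads) lies r.tcp_to_grasp behind it (r.tcp_to_grasp is the distance from the TCP to the grasp point, in m); y points along the fingers, x is the direction in which the jaws open and shut, and the axes are right-handed (so a half turn about y gives the same grasp; the last joint's range is limited). The gripper opens to 85 mm and grips with 20 to 120 N. Pads are 22 mm wide; open, the fingers measure 114 mm over their backs; the gripper's body (76 mm by 85 mm) begins 54 mm behind the grasp point. The pads swing forward as they close: fully open they stand 13 mm farther back than shut.
Start: joints at [58.556, 16.404, 90.338, -0, 73.258, -8.594], TCP at [0.262, 0.622, 0.231] pointing down, gripper open.
Joint ranges: [-158.93, 158.93], [-51.34, 127.21], [12.03, 142.37], [-87.48, 267.48], [13.55, 161.25], [-162.69, 162.69]. Speed limits (degrees/s): [159.86, 159.86, 180, 180, 180, 180].

### API

Orientations are given as a 3x3 rotation matrix whose columns are the frame's x, y, z axes.
In Python, from bench import r, cams gives the robot as it stands. The module is installed in compiled form; this text tells all that it offers.
- The arm moves only by the tool carry_out, never from a script. Its argument "moves" is one flat list of numbers, 7 for each row, row after row: the shift along the tool's x, y, z in m, then the turn, a rotation vector about the tool's x, y, z in degrees, then the closure, from 0 (fully open) to 1 (shut). A call has 1 to 20 rows; each row shifts and turns the commanded pose from where the row before left it, along the tool's axes as they then stand; what a row does not reach is not made up. A row lasts 1/8 s, in which the tool goes at most 62.5 mm and 10.7 degrees, less where a joint would pass 70% of its speed; a pose out of reach is approached as far as the arm can. A call is refused whole if a number of a shift passes 0.0625 or a number of a turn 10.7, either way. A call with a gripper value outside its range is refused whole. The fingers move at their own pace and stop on an object; the grip force is fixed at half the most. Time passes only in rows, so rows that do not move let the fingers close. It gives the time, the measured TCP pose, the force and the opening at its end, in the units of the state.
- r.get_obs(): the state, without advancing time (a new reading comes with each control period).
- cams.grab_frame(name): name is "scene" or "top" or "wrist"; returns the picture (420x560x3 uint8, red, green, blue); there is no depth.
- cams.camera_model(name): a dict with "fx", "fy", "cx", "cy" (pixels), "dist_coeffs" ([k1, k2, p1, p2, k3] as OpenCV has them; the pictures are not rectified), "rvec" (rotation vector, rad) and "tvec" (3), from world to camera coordinates, as OpenCV has them. Camera axes: x right, y down, z forward; pixel columns grow to the right and rows downward; lengths in m; the calibration is good to about 2 mm. A picture is of the moment at which its call begins: read the wrist's pose just before it. camera_model takes no time and is no camera call; for the wrist camera it gives the pose at the moment of the call.
- r.sign_off(): hands the job in, once; it reports no verdict.
The state is a dict: "time_s": time; "qpos": joint angles; "dq": joint speeds; "joint_torque": joint torques, N m; "ee_pos": TCP position; "tool_rot": TCP orientation; "ft_force": force on the tool from outside, world axes, zero at the start; "torque": the same for the moment, N m; "width": opening from 0.0 (shut) to 1.0 (fully open).
Only numpy, scipy, OpenCV 4.12 (cv2) and the standard library are available. Lean on these libraries where they do the work, as an engineer would, in place of code of your own. Each camera call takes 0.05 s, during which the arm holds its last target. There are 200 camera calls.

### The job

One of the two white tube carousels stands proud on its drive because the tab in its bore is resting on the end of the shaft. Turn that carousel on its shaft, without lifting it off, until the tab drops into the keyway and the carousel sits fully home, level and flat on the drive's flange; then let go of it. Leave the other carousel, which is already home, as it is.

Things in the scene. Friction and masses are not known exactly. Their poses are not given: they have to be found in the camera images.
- carousel: The carousel that stands proud: white disc 130 mm across, 6 mm thick; in its middle an upright round sleeve to grip, 44 mm outside, 32 mm bore, rim 56 mm above the disc's underside. Loose, about 0.25 kg. Origin: centre of the underside, z up, +x towards the tab; a dark steel bar on the disc (39 mm long, 3 mm high) lies on that side too. Origin 68 mm above the drive's foot at first, 56 when home.
- tab (a point): Top of the tab in the proud carousel's bore, 12 mm from the axis, 52 mm above the disc's underside. The tab is 6 mm wide, 8 mm high, and points inwards to 9 mm from the axis. At the start it lies on the shaft's end, 25 to 85 degrees anticlockwise (from above) of the keyway. Turned to within 10 degrees of the keyway and let go, the carousel falls 12 mm by its own weight.
- drive: The drive under it: grey box 112 x 112 x 50 mm, fixed, black knob on its -x face, a bare metal pointer 10 mm wide sticking out 28 mm from its +x face; steel flange on top, upper face 56 mm above the foot; upright steel shaft that does not turn, 30 mm diameter, end 112 mm above the foot. Keyway: slot 12 mm wide along the shaft's +x side, open at its end. Origin: centre of the foot, on the worktop.
- carousel_b: The other carousel, alike, already home on its own drive, which is like the first (underside 56 mm above the worktop, so it stands 12 mm lower than the proud one). Same origin and axes. Leave it as it is.
Not all that is in view belongs to the job. What is shaped like the carousel but yellow is not meant.

How it is judged (in metres and radians):
At the end, for the whole second after the job is handed in: The carousel that stood proud has its tab in the keyway (tab and keyway within 17 degrees), its underside within 3.5 mm of the flange, centred within 4 mm, level within 3.4 degrees and at rest, and the other carousel is still home (z of carousel in the frame of drive below 0.0595 m and horizontal distance between carousel and drive below 0.004 m and angle between carousel's own z axis and vertical below 0.06 rad and angle between the x axis of carousel and the x axis of drive, either way round below 0.3 rad and linear speed of carousel below 0.02 m/s and height (world z) of carousel_b below 0.0595 m); the robot touches nothing.
It fails at once if the carousel is lifted off its shaft (its underside more than 100 mm above the foot of the drive) (z of carousel in the frame of drive above 0.1 m).
It fails at once if the other carousel is moved by more than 10 mm (distance of carousel_b from where it was at the start of the episode above 0.01 m).
It also fails if it takes over 32 s, if anything falls off the work surface, if the arm or the gripper's body presses on something with over 40 N, if the wrist force passes 120 N, or if a joint passes its speed limit or range.

## Working session

There is one attempt and no reset: what is moved stays moved. The work goes in short steps, Python scripts to look and compute and a tool call to move; the robot and the scene stay as the last step left them, time stands still between calls to the robot, and variables do not carry over. Pictures are saved under pics/ and viewed, about 8 in all and at most 12, crops included, and the job is handed in when it is done.

Besides the shell and the picture viewer there is one more tool, called as name(argument=value, ...), one argument or row to a line, values as JSON. carry_out: Moves the arm, as the interface text tells. Its arguments: {"type":"object","properties":{"moves":{"type":"array"}},"required":["moves"]}

```bash
mkdir -p pics; cat > h.py <<'E'
import numpy as np, cv2
from bench import r, cams
def save(n,f): cv2.imwrite(f'pics/{f}.png', cams.grab_frame(n)[:,:,::-1])
def K(m): return np.array([[m['fx'],0,m['cx']],[0,m['fy'],m['cy']],[0,0,1.]]), np.array(m['dist_coeffs'],float)
def ray(n,uv,z,m=None):
    m=m or cams.camera_model(n); k,d=K(m); R=cv2.Rodrigues(np.array(m['rvec'],float))[0]; t=np.array(m['tvec'],float).ravel()
    p=cv2.undistortPoints(np.array(uv,float).reshape(-1,1,2),k,d).reshape(-1,2)
    c=-R.T@t; D=np.c_[p,np.ones(len(p))]@R
    return c+D*((z-c[2])/D[:,2])[:,None]
def proj(n,P,m=None):
    m=m or cams.camera_model(n); k,d=K(m)
    return cv2.projectPoints(np.array(P,float).reshape(-1,1,3),np.array(m['rvec'],float),np.array(m['tvec'],float),k,d)[0].reshape(-1,2)
E
python3 - <<'E'
from h import *
a=cams.grab_frame("top");b=cams.grab_frame("scene")
cv2.imwrite('pics/top.png',cv2.resize(a[:,:,::-1],(800,600),interpolation=cv2.INTER_CUBIC))
cv2.imwrite('pics/top0.png',a[:,:,::-1]);cv2.imwrite('pics/scene.png',b[:,:,::-1])
print(r.get_obs(),r.tcp_to_grasp)
for n in('top','scene'):print(cams.camera_model(n))
E
```

```text
{'time_s': 0.1, 'qpos': array([ 5.85556391e+01,  1.64508791e+01,  9.04152053e+01, -9.72930542e-04,
        7.32596571e+01, -8.59255093e+00]), 'dq': array([ 0.07285586, -0.05037646, -0.12967074,  0.01581919,  0.0525004 ,
        0.01420962]), 'joint_torque': array([ 1.52685774e-03, -4.07295585e+01, -2.93699294e+01, -1.00184111e-04,
        3.35619654e-03,  1.46043442e-05]), 'ee_pos': array([0.26177324, 0.62151711, 0.23004883]), 'tool_rot': array([[ 3.88343275e-01, -1.13098527e-03, -9.21514092e-01],
       [ 9.21512225e-01, -1.88080094e-03,  3.88344797e-01],
       [-2.17239682e-03, -9.99997592e-01,  3.11820353e-04]]), 'ft_force': array([ 0.51763861,  1.08742919, -0.32679653]), 'torque': array([-0.04063815,  0.00287499, -0.0413804 ]), 'width': 1.0016676321920224} 0.0187
{'fx': 488.4058616548499, 'fy': 488.4058616548499, 'cx': 272.2304937190566, 'cy': 209.20535011631222, 'dist_coeffs': array([-0.10024733,  0.        ,  0.        ,  0.        ,  0.        ]), 'rvec': array([ 2.15654578, -2.14546261,  0.14624564]), 'tvec': array([-0.08853418,  0.52912567,  1.29651945])}
{'fx': 424.7547473927418, 'fy': 424.7547473927418, 'cx': 292.88814562602715, 'cy': 209.93216503384235, 'dist_coeffs': array([-0.02688752,  0.        ,  0.        ,  0.        ,  0.        ]), 'rvec': array([ 2.10993237, -1.19860273,  0.46859567]), 'tvec': array([-0.32582393,  0.36336415,  0.66346378])}
```

View pics/top.png

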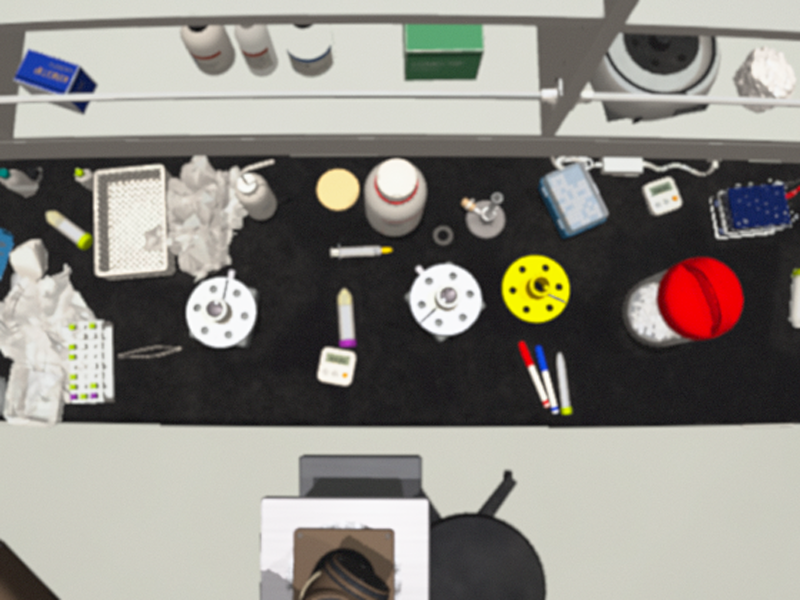

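View pics/scene.png

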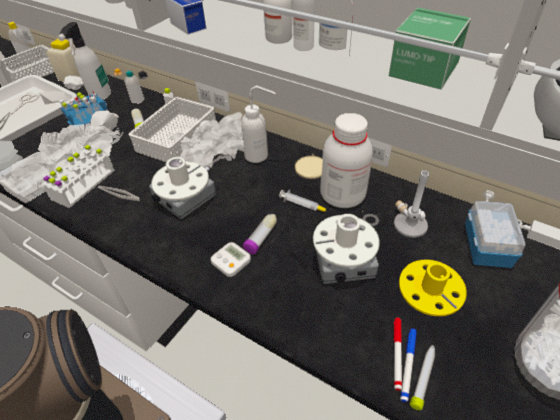

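The top view shows two white carousels, at about (222,312) and (446,300) in the 800-pixel picture, plus the yellow decoy. I'll zoom in on both white ones.

```bash
python3 - <<'E'
from h import *
a=cv2.imread('pics/top0.png');b=cv2.imread('pics/scene.png')
c=lambda im,x,y,w=66,h=50:cv2.resize(im[y-h//2:y+h//2,x-w//2:x+w//2],(400,300),interpolation=cv2.INTER_CUBIC)
print(proj('top',[r.get_obs()['ee_pos'],[0,0,0],[.5,0,0],[.5,.3,0]]))
cv2.imwrite('pics/crops.png',np.vstack([np.hstack([c(a,155,216),c(a,312,210)]),np.hstack([c(b,182,185,88,66),c(b,345,250,88,66)])]))
E
```

```text
[[-26.81392222 308.55495098]
 [239.45163972 405.10859089]
 [241.46797498 221.27872701]
 [135.18275667 220.63984386]]
```

View pics/crops.png

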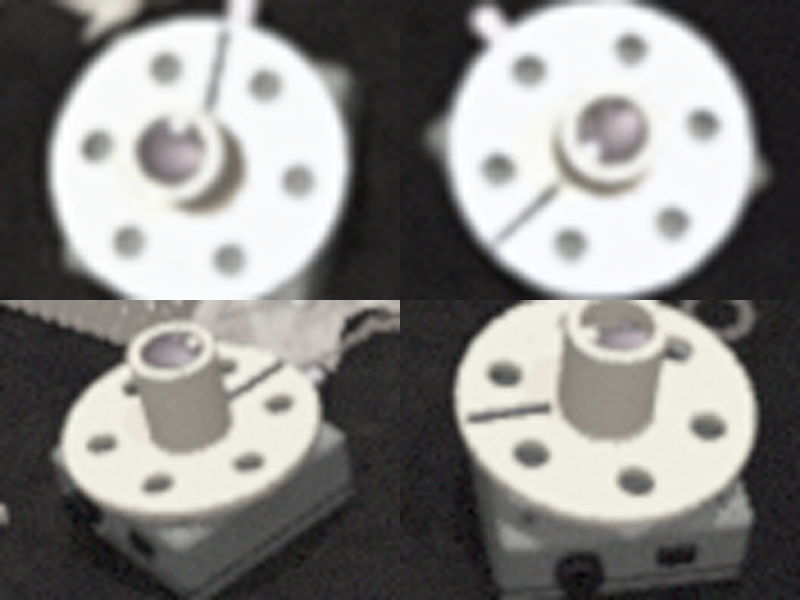

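The right carousel is the proud one: its bar points lower-left and its drive's pointer upper-left. On the left carousel the bar lines up with the pointer, so it is home. Next I'll measure.

```bash
python3 - <<'E'
from h import *
from scipy.optimize import least_squares
a=cv2.imread('pics/top0.png')
g=a.min(2)
def disc(cx,cy,z):
    m=np.zeros_like(g);cv2.circle(m,(cx,cy),32,255,-1)
    t=((g>150)&(m>0)).astype(np.uint8); t=cv2.morphologyEx(t,cv2.MORPH_OPEN,np.ones((7,7)))
    c=max(cv2.findContours(t,0,1)[0],key=cv2.contourArea).reshape(-1,2)
    h=cv2.convexHull(c).reshape(-1,2).astype(float)
    P=ray('top',h,z)[:,:2]
    s=least_squares(lambda v:np.hypot(*(P-v[:2]).T)-v[2],[*P.mean(0),.065],loss='soft_l1',f_scale=.001)
    return s.x
f=lambda x,y:(312-33+(x-400)/6.06-.5,210-25+y/6-.5)
C=disc(312,210,.074);print('proud',C,'home',disc(155,216,.062))
c=C[:2]
ang=lambda P:np.degrees(np.arctan2(P[1]-c[1],P[0]-c[0]))
for q in [(497,241),(558,188)]:
    P=ray('top',[f(*q)],.0755)[0];print('bar',P,ang(P))
for z in (.01,.03,.05):
    P=ray('top',[f(484,18)],z)[0];print('ptr',z,P[:2],ang(P),np.hypot(*(P[:2]-c)))
# bore rim / tab
for q,z in [((608,131),.124),((590,155),.12),]:
    P=ray('top',[f(*q)],z)[0];print('rim/tab',P[:2],ang(P))
for q in [(428,140),(772,172)]:
    for z in (.0,.05):
        P=ray('top',[f(*q)],z)[0];print('corner',z,ang(P),np.hypot(*(P[:2]-c)))
# scene bar
b=lambda x,y:(345-44+(x-400)/4.545-.5,250-33+(y-300)/4.545-.5)
for q in [(470,418),(549,407)]:
    P=ray('scene',[b(*q)],.077)[0];print('scene bar',P[:2],ang(P))
P=ray('scene',[b(580,570)],.025)[0];print('knob',P[:2],ang(P))
P=ray('scene',[b(607,335)],.124)[0];print('scene rim',P[:2])
E
```

```text
proud [ 0.52483297 -0.19016555  0.06615049] home [0.5010537  0.23020124 0.0668821 ]
bar [ 0.48334326 -0.14475776  0.0755    ] 132.41837030158797
bar [ 0.50693763 -0.17139618  0.0755    ] 133.63441808999332
ptr 0.01 [ 0.59476431 -0.14184894] 34.64117788387545 0.08499933038176892
ptr 0.03 [ 0.59111472 -0.14102501] 36.55282410923541 0.08251098195726035
ptr 0.05 [ 0.58746512 -0.14020107] 38.58093413485166 0.08012012788025531
rim/tab [ 0.52547473 -0.18933318] 52.367742555931436
rim/tab [ 0.51568126 -0.18200285] 138.26921619194647
corner 0.0 79.48810213694352 0.07512063054287847
corner 0.05 84.87659404847365 0.07526355007116284
corner 0.0 -90.38197241518341 0.08546754316638171
corner 0.05 -95.11624568456095 0.07880293820773815
scene bar [ 0.48071266 -0.14483923] 134.22752511569968
scene bar [ 0.50363188 -0.17153457] 138.69183054582004
knob [ 0.46801141 -0.2084959 ] -162.12055983759473
scene rim [ 0.51451175 -0.19022698]
```

carry_out(
  moves=[-0.0404,0,-0.0348,0,0,0,0,-0.0404,0,-0.0348,0,0,0,0,-0.0404,0,-0.0348,0,0,0,0,-0.0404,0,-0.0348,0,0,0,0,-0.0404,0,-0.0348,0,0,0,0,-0.0404,0,-0.0348,0,0,0,0,-0.0404,0,-0.0348,0,0,0,0,-0.0404,0,-0.0348,0,0,0,0,-0.0404,0,-0.0348,0,0,0,0,-0.0404,0,-0.0348,0,0,0,0,-0.0404,0,-0.0348,0,0,0,0,-0.0404,0,-0.0348,0,0,0,0,-0.0404,0,-0.0348,0,0,0,0,-0.0404,0,-0.0348,0,0,0,0,-0.0404,0,-0.0348,0,0,0,0,-0.0404,0,-0.0348,0,0,0,0,0,0,0,0,0,0,0],
)

```text
time_s: 2.22
ee_pos: [0.5243, -0.1928, 0.2305]
tool_rot: [[0.392, -0.001, -0.92], [0.92, 0.0, 0.392], [-0.0, -1.0, 0.001]]
ft_force: [-0.3, 0.6, -0.2]
width: 1.005
```

```bash
python3 - <<'E'
from h import *
import pickle
m=cams.camera_model('wrist');save('wrist','w1');pickle.dump(m,open('w1.pkl','wb'))
o=r.get_obs();print(o['time_s'],o['ee_pos'],o['tool_rot'],o['qpos'],o['ft_force'],m)
c=[.525,-.19]
for z in(.056,.074,.124):print(proj('wrist',[c+[z]],m))
E
```

```text
2.275 [ 0.52386409 -0.19091339  0.23040539] [[ 3.90722553e-01 -1.58357962e-03 -9.20507131e-01]
 [ 9.20508317e-01  1.29095799e-03  3.90720836e-01]
 [ 5.69598486e-04 -9.99997913e-01  1.96210461e-03]] [-3.04574424e+01  1.72090507e+00  1.07014595e+02  1.87487487e-02
  7.13802067e+01 -9.74640084e+01] [ 0.47057499  1.39614042 -0.22367743] {'fx': 347.510543790241, 'fy': 347.510543790241, 'cx': 286.03828097953954, 'cy': 204.62727547824593, 'dist_coeffs': array([-0.00134707,  0.        ,  0.        ,  0.        ,  0.        ]), 'rvec': array([-2.42056605, -1.59928117, -0.22237888]), 'tvec': array([-0.02818692, -0.57318923,  0.2261246 ])}
[[289.23012541 181.39395613]]
[[289.39206816 185.65836609]]
[[289.95520561 200.48770489]]
```

View pics/w1.png

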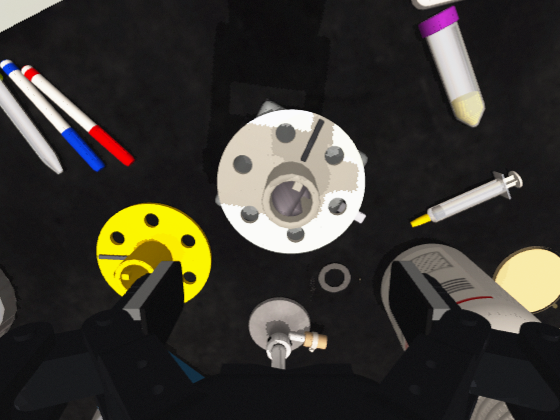

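The wrist view shows the proud disc centred near (291,181), its bar from (322,122) to (305,160), and the pointer tip near (363,216). I'll compute the angles, and how close the bottle is.

```bash
python3 - <<'E'
from h import *
import pickle
from scipy.optimize import least_squares
m=pickle.load(open('w1.pkl','rb'));im=cv2.imread('pics/w1.png')
g=im.min(2);t=np.zeros_like(g);cv2.circle(t,(291,181),80,255,-1)
t=((g>125)&(t>0)).astype(np.uint8);t=cv2.morphologyEx(t,cv2.MORPH_OPEN,np.ones((19,19)))
h=cv2.convexHull(max(cv2.findContours(t,0,1)[0],key=cv2.contourArea)).reshape(-1,2)
P=ray('wrist',h,.074,m)[:,:2]
s=least_squares(lambda v:np.hypot(*(P-v[:2]).T)-v[2],[.525,-.19,.065],loss='soft_l1',f_scale=.001).x
print(s);c=s[:2]
ang=lambda P:np.degrees(np.arctan2(P[1]-c[1],P[0]-c[0]))
B=ray('wrist',[(322,122),(305,160)],.077,m);print('bar',[ang(p) for p in B],ang(B[0]-B[1]+np.r_[c,0]),np.hypot(*(B[:,:2]-c).T))
for z in(.01,.025,.04):
    p=ray('wrist',[(363,216)],z,m)[0];print('ptr',z,ang(p),np.hypot(*(p[:2]-c)))
print('rim',ray('wrist',[(292,195)],.124,m))
f=lambda x,y:(x*.7,y*.7)
for z in(.15,.2,.23):print('bottle cap',z,ray('top',[f(397,178)],z)[0], ray('scene',[(350,125)],z)[0])
cv2.imwrite('pics/w1c.png',cv2.resize(im[90:270,190:400],(800,686),interpolation=cv2.INTER_CUBIC)[:600])
E
```

```text
[ 0.50157569 -0.20795543  0.0408084 ]
bar [np.float64(104.45114250453162), np.float64(79.53086665156916)] 133.58382834359182 [0.06650381 0.03999247]
ptr 0.01 36.42389481980409 0.12462597855239287
ptr 0.025 37.5696299734535 0.119216959645764
ptr 0.04 38.82371469475902 0.11386013025055662
rim [[ 0.52170056 -0.18695333  0.124     ]]
bottle cap 0.15 [ 0.73277148 -0.0992544   0.15      ] [ 0.77729528 -0.06948006  0.15      ]
bottle cap 0.2 [ 0.7168681  -0.09872106  0.2       ] [ 0.70998635 -0.09729004  0.2       ]
bottle cap 0.23 [ 0.70732608 -0.09840106  0.23      ] [ 0.669601   -0.11397603  0.23      ]
```

View pics/w1c.png

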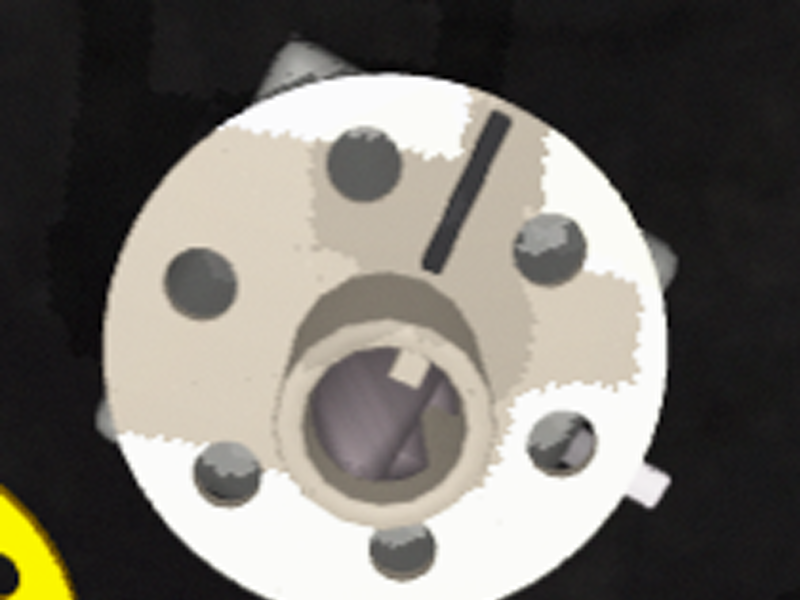

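```bash
python3 - <<'E'
from h import *
import pickle
from scipy.optimize import least_squares
m=pickle.load(open('w1.pkl','rb'))
f=lambda q:[(x/3.81+190-.37,y/3.81+90-.37) for x,y in q]
P=ray('wrist',f([(103,350),(667,350),(390,73),(215,133),(575,145),(140,490),(640,470)]),.074,m)[:,:2]
s=least_squares(lambda v:np.hypot(*(P-v).T)-.065,[.525,-.19]).x
print(s,np.hypot(*(P-s).T))
R=ray('wrist',f([(275,424),(492,424),(385,322),(385,526)]),.124,m);print('rim',R[:2].mean(0),R[2:].mean(0))
for c in (s,np.array([.525,-.19]),R.mean(0)[:2]):
  ang=lambda P:np.degrees(np.arctan2(P[1]-c[1],P[0]-c[0]))
  for z in(.015,.03,.045):
    p=ray('wrist',f([(655,484)]),z,m)[0];print('ptr',z,ang(p),np.hypot(*(p[:2]-c)))
  for z in (.0,.05):
    print('corners',z,[(ang(p).round(1),np.hypot(*(p[:2]-c)).round(4)) for p in ray('wrist',f([(300,42),(672,262),(102,418)]),z,m)])
  p=ray('wrist',f([(405,362)]),.12,m)[0];print('tab',ang(p))
  b=ray('wrist',f([(499,117),(431,268)]),.077,m);print('bar',[ang(p) for p in b])
E
```

```text
[ 0.52534689 -0.18884603] [0.06550739 0.06534394 0.06549888 0.0649014  0.06532604 0.06591289
 0.06575873]
rim [ 0.52540198 -0.18990305  0.124     ] [ 0.52593641 -0.18980766  0.124     ]
ptr 0.015 35.23418310992498 0.09142363560744508
ptr 0.03 36.78712679591349 0.08601190976929829
ptr 0.045 38.54710572234753 0.0806718193255071
corners 0.0 [(np.float64(174.0), np.float64(0.0764)), (np.float64(76.1), np.float64(0.0832)), (np.float64(-91.4), np.float64(0.0882))]
corners 0.05 [(np.float64(172.4), np.float64(0.075)), (np.float64(83.1), np.float64(0.0736)), (np.float64(-98.1), np.float64(0.0741))]
tab 140.39232121438621
bar [np.float64(133.26193498755117), np.float64(133.1282742449382)]
ptr 0.015 35.69468078133748 0.0923757028125236
ptr 0.03 37.259048291811524 0.08698371580587949
ptr 0.045 39.02864826137737 0.08166510575107756
corners 0.0 [(np.float64(173.1), np.float64(0.0761)), (np.float64(76.0), np.float64(0.0844)), (np.float64(-91.2), np.float64(0.087))]
corners 0.05 [(np.float64(171.4), np.float64(0.0748)), (np.float64(83.0), np.float64(0.0747)), (np.float64(-98.0), np.float64(0.0729))]
tab 135.11865815109564
bar [np.float64(132.29775631680434), np.float64(130.82318839909385)]
ptr 0.015 35.86515386779713 0.09174823408376727
ptr 0.03 37.45145352477197 0.0863640142878108
ptr 0.045 39.24709671016932 0.08105475807728357
corners 0.0 [(np.float64(173.3), np.float64(0.0768)), (np.float64(76.4), np.float64(0.0841)), (np.float64(-91.7), np.float64(0.0872))]
corners 0.05 [(np.float64(171.6), np.float64(0.0755)), (np.float64(83.5), np.float64(0.0745)), (np.float64(-98.5), np.float64(0.0731))]
tab 137.7614159075588
bar [np.float64(132.84201292717836), np.float64(132.13533950346067)]
```

```bash
python3 - <<'E'
import cv2
im=cv2.imread('pics/w1.png')[165:235,255:330]
im=cv2.convertScaleAbs(im,alpha=1.3)
cv2.imwrite('pics/w1d.png',cv2.resize(im,(600,560),interpolation=cv2.INTER_CUBIC))
E
```

```text
(no output)
```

View pics/w1d.png

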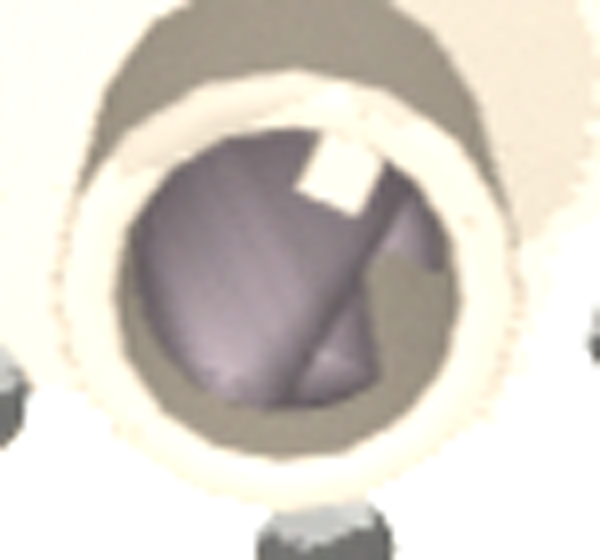

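The slot (right-down) and tab (upper right) in the bore are about 92° apart, while the bar and pointer give about 95°. I'll turn clockwise about 91°. First I go down over the sleeve and grip.

carry_out(
  moves=[0.0019,0.046,-0.0008,0,0,0,0,0,0.046,0,0,0,0,0,0,0.0225,0,0,0,0,0,0,0.0225,0,0,0,0,0,0,0,0,0,0,0,0,0,0,0,0,0,0],
)

```text
schema error: expected a multiple of 7 numbers
```

```bash
python3 - <<'E'
from h import *
o=r.get_obs();d=np.array([.5254,-.1895,.092])-o['ee_pos'];print(o['ee_pos'],d@o['tool_rot'],o['ft_force'])
E
```

```text
[ 0.52386409 -0.19091339  0.23040539] [ 0.00182232  0.13840449 -0.00113314] [ 0.47057499  1.39614042 -0.22367743]
```

carry_out(
  moves=[0.0019,0.046,-0.001,0,0,0,0,0,0.046,0,0,0,0,0,0,0.0225,0,0,0,0,0,0,0.0225,0,0,0,0,0,0,0,0,0,0,0,0,0,0,0,0,0,0,0],
)

```text
time_s: 3.02
ee_pos: [0.5262, -0.1879, 0.0953]
tool_rot: [[0.387, 0.001, -0.922], [0.922, -0.0, 0.387], [-0.0, -1.0, -0.001]]
ft_force: [-0.2, 0.4, 0.5]
width: 0.998
```

```bash
python3 - <<'E'
from h import *
o=r.get_obs();d=np.array([.5254,-.1895,.092])-o['ee_pos'];print(o['ee_pos'],d@o['tool_rot'],o['ft_force'])
E
```

```text
[ 0.52620782 -0.18787213  0.09531817] [-0.00181353  0.00331814  0.00011789] [-0.20824763  0.39293116  0.52475258]
```

carry_out(
  moves=[-0.001,0.002,0,0,0,0,0.2,0,0,0,0,0,0,0.35,0,0,0,0,0,0,0.45,0,0,0,0,0,0,0.6,0,0,0,0,0,0,0.7,0,0,0,0,0,0,0.7,0,0,0,0,0,0,0.7],
)

```text
time_s: 3.9
ee_pos: [0.5259, -0.1897, 0.093]
tool_rot: [[0.388, 0.001, -0.922], [0.922, -0.001, 0.388], [-0.0, -1.0, -0.001]]
ft_force: [-0.1, -0.6, 5.5]
width: 0.494
```

Gripped (width about 42 mm). Turning about +tool y (down) is clockwise from above.

carry_out(
  moves=[0,0,0,0,4,0,0.7,0,0,0,0,7,0,0.7,0,0,0,0,7,0,0.7,0,0,0,0,7,0,0.7,0,0,0,0,7,0,0.7,0,0,0,0,7,0,0.7,0,0,0,0,7,0,0.7,0,0,0,0,7,0,0.7,0,0,0,0,7,0,0.7,0,0,0,0,7,0,0.7,0,0,0,0,7,0,0.7,0,0,0,0,7,0,0.7,0,0,0,0,6,0,0.7,0,0,0,0,4,0,0.7,0,0,0,0,0,0,0.7],
)

```text
time_s: 5.78
ee_pos: [0.5243, -0.1895, 0.0907]
tool_rot: [[0.915, -0.003, 0.403], [-0.403, -0.0, 0.915], [-0.002, -1.0, -0.001]]
ft_force: [-0.4, -3.5, -4.0]
width: 0.496
```

```bash
python3 - <<'E'
from h import *
a=cams.grab_frame('top')[:,:,::-1];m=cams.camera_model('wrist');b=cams.grab_frame('wrist')[:,:,::-1]
o=r.get_obs();print(o['ee_pos'],o['tool_rot'],o['ft_force'],o['torque'],o['width'],o['qpos'])
s=cams.grab_frame('scene')[:,:,::-1]
R=lambda i,w,h:cv2.resize(i,(w,h),interpolation=cv2.INTER_CUBIC)
cv2.imwrite('pics/t2.png',np.hstack([R(b,400,300),R(s[195:300,275:415],400,300)]))
E
```

```text
[ 0.52426921 -0.18943834  0.09078151] [[ 9.15167364e-01 -2.72584728e-03  4.03064841e-01]
 [-4.03066049e-01  1.15196474e-04  9.15170884e-01]
 [-2.54104772e-03 -9.99996278e-01 -9.93272441e-04]] [-0.52732118 -3.55034302 -4.61513715] [-0.71137274  0.20277566  0.04174123] 0.4972255773333842 [-3.02617789e+01  1.09672315e+01  1.12774913e+02 -8.76546028e-02
  5.63961106e+01 -6.44317695e+00]
```

View pics/t2.png

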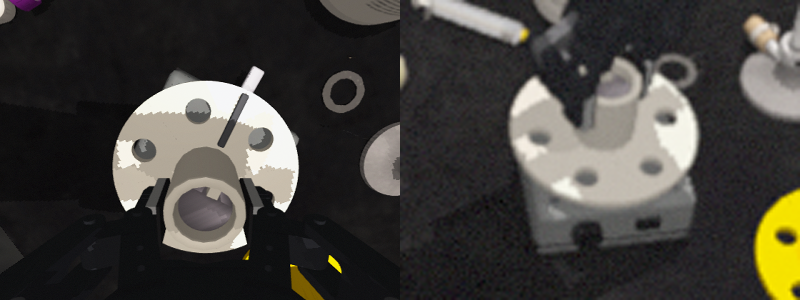

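The bar (220,145 to 245,95) now points at the pointer (255,78). Now I release.

carry_out(
  moves=[0,0,0,0,0,0,0.4,0,0,0,0,0,0,0.2,0,0,0,0,0,0,0,0,0,0,0,0,0,0,0,0,0,0,0,0,0,0,-0.02,0,0,0,0,0,0,-0.045,0,0,0,0,0,0,-0.045,0,0,0,0,0,0,-0.03,0,0,0,0,0,0,0,0,0,0,0,0],
)

```text
time_s: 7.18
ee_pos: [0.527, -0.1902, 0.2358]
tool_rot: [[0.915, 0.006, 0.404], [-0.404, -0.003, 0.915], [0.007, -1.0, -0.001]]
ft_force: [-0.4, 0.7, -0.1]
width: 0.999
```

```bash
python3 - <<'E'
from h import *
import pickle
m=cams.camera_model('wrist');b=cams.grab_frame('wrist')[:,:,::-1];s=cams.grab_frame('scene')[:,:,::-1]
pickle.dump(m,open('w3.pkl','wb'));cv2.imwrite('pics/w3.png',b);cv2.imwrite('pics/s3.png',s)
o=r.get_obs();print(o['ee_pos'],o['ft_force'],o['width'])
c=[.5254,-.1893];a=np.linspace(0,2*np.pi,73)
b=b.copy();s=s.copy()
for z,col in((.062,(0,200,0)),(.074,(0,0,255))):
  ring=np.c_[c[0]+.065*np.cos(a),c[1]+.065*np.sin(a),0*a+z]
  for n,i in(('wrist',b),('scene',s)): cv2.polylines(i,[proj(n,ring,m if n=='wrist' else None).round().astype(int)],True,col,1)
R=lambda i,w,h:cv2.resize(i,(w,h),interpolation=cv2.INTER_CUBIC)
cv2.imwrite('pics/t3.png',np.hstack([R(b[60:300,150:400],400,384),R(s[195:315,275:400],400,384)]))
E
```

```text
[ 0.52508289 -0.18917532  0.23150095] [ 0.17237781  0.83120873 -0.64481054] 0.999988822552884
```

View pics/t3.png

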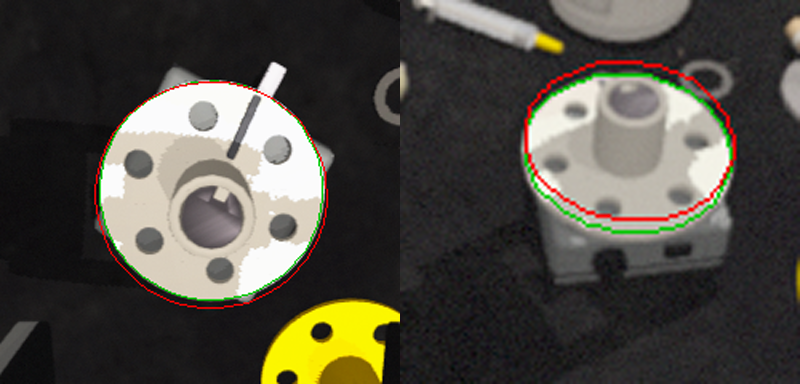

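The disc edge matches the home-height outline (green) in both views, and the bar lines up with the pointer. I'll check the other carousel and hand in.

```bash
python3 - <<'E'
from h import *
a=cv2.imread('pics/scene.png')[150:220,140:225].astype(int);b=cv2.imread('pics/s3.png')[150:220,140:225].astype(int)
d=abs(a-b).max(2);print('other diff mean/frac>40',d.mean(),(d>40).mean())
print(r.sign_off())
E
```

```text
other diff mean/frac>40 5.595126050420168 0.0
the job is handed in; nothing more can be done
None
```

The proud carousel (the right-hand white one) is now home on its drive. I gripped its sleeve, turned it about 91° clockwise without lifting it, and let go. It dropped into the keyway, and I backed the open gripper away to about 0.23 m above the worktop.

**Last checks:**
- **Height:** the disc's edge matches the home-height outline (disc top at 62 mm) in both the wrist and scene pictures. It looks flat and centred.
- **Alignment:** the bar lines up with the drive's pointer.
- **Other carousel:** it looks unchanged in the scene camera, with no pixel in its region differing noticeably from the first picture.
- **Gripper:** it is open, clear of everything, and reads only noise on the force sensor. The clock was at about 7.3 s.

**What disagreed:** my images put the tab 92–95° from the keyway, but the task says 25–85°. I turned 91° so that either figure would be within the 10° drop window. One automatic disc fit on a wrist picture also failed because of shadow, so I replaced it with hand-picked edge points. The sign-off reported no verdict.

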